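# Clamp a gel tray in its casting stand

### The job

Set the clear gel tray flat into the casting stand, between the end wall and the cam-driven pad, and let go of it while the lever is still open. Then swing the cam lever round until it snaps past dead centre and keeps the tray clamped by itself. Do not press the tray hard onto its bed or strain the lever, above all not against its stop, and leave the yellow rack, the jar and the tip box alone.

Things in the scene. Friction and masses are not known exactly. Their poses are not given: they have to be found in the camera images.
- tray: Loose clear acrylic gel tray, 140 g or so: U-shaped trough with a flat floor, two upright long side walls and open ends. 60 mm wide outside (along its x), 100 mm long (its y), 28 mm high; floor and walls 4 mm thick. Origin: centre of the underside. Either end may face the end wall. Grip it across its 60 mm width at mid length.
- bed: White raised bed of the casting stand (fixed to the bench) for the tray: 50 mm (x) by 84 mm (y), top 20 mm above the bench; origin at the centre of its underside, 12 mm above the bench. The seated tray lies parallel to it, tray origin 8 mm above this origin. The tray's sides stay free for fingers between the corner guides. Limit: tray pressed on bed below 25 N.
- guide (a point): Top centre of one of the stand's four white corner guides (8 mm thick, 16 mm long, top 32 mm above the bench), centred at bed x = +-37, y = +-38 mm; this one at +x, +y. Their inner faces, at x = +-33 mm, leave the tray 3 mm play each side.
- end_wall (a point): Middle of the upright rubber gasket face of the stand's fixed end wall (top 62 mm above the bench), 52.5 mm from the bed's centre along +y of the bed. The open pad faces it at 52.5 mm along -y, so the 100 mm tray has 5 mm play lengthwise.
- pad: Upright rubber-faced pressure pad, 62 mm wide and 34 mm high. As the lever closes, the cam first takes up some slack and then drives the pad 7 to 8 mm along the bed's +y: it slides the tray home against the end wall, then squeezes a 5.5 N/mm spring behind the pad by about 2.6 mm (about 14 N on the tray when clamped). Origin: centre of its face towards the tray.
- handle: Steel cam lever on the cam housing; origin on its pivot axis, 50 mm above the bench, x axis along the arm to the knob. Closes clockwise from above. It starts 0 to 0.4 rad from open, and its arm is set on its splines at another angle each time: dead centre comes with the arm 1.6 to 2.1 rad clockwise of the bed's +x (not reported: feel for it); a hard stop 0.3 rad further.
- pivot (a point): On the lever's vertical pivot axis, 62 mm above the bench, over the cam housing (54 x 46 mm), 115 mm from the bed's centre along its -y. Feel: slack at first, then the push at the knob rises to about 8 N and, over the last 0.5 rad, fades to nothing at dead centre; let go before it, the lever springs back open; past it, it snaps by itself onto the stop and stays. Limit: robot on lever below 20 N.
- knob (a point): Centre of the top of the upright black round grip at the lever's free end: 16 mm in diameter, 90 mm from the pivot axis; its top is 90 mm above the bench and it stands 28 mm clear of the lever arm, whose top is 60 mm above the bench. Best pushed sideways with the closed fingers.
- tube_rack: Loose yellow tube rack, 56 x 100 x 30 mm; origin under its centre. Leave it alone.
- jar: Loose white lidded jar, 72 mm in diameter, 130 mm high; origin under its centre. Leave it alone.
- tip_box: Loose blue pipette-tip box with a clear lid, 87 x 122 x 62 mm; origin under its centre. Leave it alone.
Things that resemble listed ones, but are neither listed nor needed, are in the scene too. What is shaped like the tray but orange, purple or red is not meant.

How it is judged:
On the way, in this order (a step that is already met when the one before it is completed fails the run):
1. the tray rests flat on the bed between end wall and pad, let go, with the lever still open (x of tray in the frame of bed between -0.005 and 0.005 m and y of tray in the frame of bed between -0.006 and 0.006 m and z of tray in the frame of bed below 0.0105 m and angle between tray's own z axis and vertical below 0.03 rad and contact force between the fingers and tray below 0.2 N and contact force between tray and pad below 2 N and contact force between the fingers and handle below 0.2 N), for 0.2 s.
2. the pad clamps the tray with the lever past centre, staying by itself (x of tray in the frame of bed between -0.005 and 0.005 m and y of tray in the frame of bed between -0.006 and 0.006 m and z of tray in the frame of bed below 0.0105 m and angle between tray's own z axis and vertical below 0.03 rad and contact force between tray and pad above 10 N and contact force between the fingers and handle below 0.2 N and angular speed of handle below 0.05 rad/s), for 0.3 s.
At the end, for the whole second after the job is handed in: The tray lies flat (within 0.03 rad) on the bed, within 5 mm crosswise and 6 mm lengthwise of the bed's centre, at rest; the lever stays over by itself, untouched and at rest, and the pad presses on the tray with more than 10 N (all of step 2 and contact force between the fingers and tray below 0.2 N and linear speed of tray below 0.01 m/s).
It fails at once if the tray was pressed onto its bed with 25 N or more (contact force between tray and bed above 25 N).
It fails at once if the robot pushed the lever with 20 N or more (contact force between any of the fingers, the arm and handle above 20 N).
It fails at once if the yellow rack was displaced by over 15 mm (distance of tube_rack from where it was at the start of the episode above 0.015 m).
It fails at once if the jar was displaced by over 15 mm (distance of jar from where it was at the start of the episode above 0.015 m).
It fails at once if the tip box was displaced by over 15 mm (distance of tip_box from where it was at the start of the episode above 0.015 m).
It also fails if it takes over 72 s, if anything falls off the work surface, if the arm or the gripper's body presses on something with over 40 N, if the wrist force passes 120 N, or if a joint passes its speed limit or range.

### The arm

A 6-joint arm with a two-finger parallel gripper is mounted at the origin on the work surface. World frame = base frame: x ahead of the robot, y to its left, z up, the work surface at z = 0. Lengths are in m, angles in rad, forces in N, time in s.
With the tool pointing down it reaches from about 0.225 to 0.875 m from the base axis. Payload 3.4 kg.
Tool frame: the origin (TCP) lies at the very end of the fingers, on their centre line; the grasp point (between the pads) lies behind it (manip.grasp_offset is the z of the grasp point in the tool frame, in m); z points along the fingers, y is the line along which they close (so a half turn about z gives the same grasp; the last joint's range is limited). The gripper opens to 85 mm and grips with 20 to 120 N. Pads are 22 mm wide; open, the fingers measure 114 mm over their backs; the gripper's body (76 mm by 85 mm) begins 54 mm behind the grasp point. The pads swing forward as they close: fully open they stand 13 mm farther back than shut.
Start: joints at [1.02, 0.276, 1.505, -0, 1.361, -0.121], TCP at [0.24, 0.523, 0.231] pointing down, gripper open.
Joint ranges: [-2.89, 2.89], [-0.75, 2.08], [0.22, 2.7], [-1.18, 4.32], [0.11, 2.71], [-2.7, 2.7]. Speed limits (rad/s): [2.57, 2.57, 3.14, 3.14, 3.14, 3.14].

### API

Orientations are given as a unit quaternion [w, x, y, z].
In Python, from rig import manip gives the robot as it stands.
- The arm moves only by the shell command python3 -m pendant 'ROWS' [FORCE]. ROWS is JSON, a list of rows, each an object of numbers: "dx", "dy", "dz": the shift along the tool's x, y, z in m; "rx", "ry", "rz": the turn, a rotation vector about the tool's x, y, z in degrees; "hand": the finger opening in m, from 0 to 0.0854. In form: [{"dx": .., "dy": .., "dz": .., "rx": .., "ry": .., "rz": .., "hand": ..}, ...]. A call has 1 to 12 rows; each row shifts and turns the commanded pose from where the row before left it, along the tool's axes as they then stand; what a row does not reach is not made up. A row lasts 1/12 s, in which the tool goes at most 41.7 mm and 7.16 degrees, less where a joint would pass 70% of its speed; a pose out of reach is approached as far as the arm can. A call is refused whole if a number of a shift passes 0.0417 or a number of a turn 7.16, either way. A call with a gripper value outside its range is refused whole. The fingers move at their own pace and stop on an object; FORCE is the grip in N (left out, the last holds). Time passes only in rows, so rows that do not move let the fingers close. It gives the time, the measured TCP pose, the force, the opening and the grip force at its end, in the units of the state.
- manip.get_state(): the state, without advancing time (a new reading comes with each control period).
- manip.get_image(name): name is "scene" or "side" or "wrist"; returns a dict with "frame" (420x560x3 uint8, red, green, blue), "fx", "fy", "cx", "cy" (pixels), "position" and "attitude" of the camera in the world; the wrist camera has in their place "mount" (4x4, takes a point from camera to tool coordinates, whose origin is the TCP and whose axes are the flange's). Camera axes: x right, y up, looking along -z (the intrinsics and any distortion apply to the point x, -y, -z); pixel columns grow to the right and rows downward; lengths in m; the calibration is good to about 2 mm. The wrist camera is an equidistant fisheye: a pixel r from the principal point sees the ray r / f radians off the axis. A picture is of the moment at which its call begins: read the wrist's pose just before it. There is no depth.
- manip.sign_off(): hands the job in; it is judged then, once.
The state is a dict: "clock": time; "qpos": joint angles; "qd": joint speeds; "effort": joint torques, N m; "position": TCP position; "ee_rot": TCP orientation; "contact_force": force on the tool from outside, world axes, zero at the start; "moment": the same for the moment, N m; "width": finger opening in m; "gripper_force": force on a finger pad.
Only numpy, scipy, OpenCV 4.12 (cv2) and the standard library are available. Lean on these libraries where they do the work, as an engineer would, in place of code of your own. Each camera call takes 0.05 s, during which the arm holds its last target. There are 200 camera calls.

## Working session

There is one attempt and no reset: what is moved stays moved. The work goes in short steps, Python scripts to look and compute and a shell command to move; the robot and the scene stay as the last step left them, time stands still between calls to the robot, and variables do not carry over. Pictures are saved under pics/ and viewed, at most 10 in all, crops included, and the job is handed in when it is done.

```bash
ls; mkdir -p pics
cat > h.py <<'E'
import numpy as np, cv2
from rig import manip
from scipy.spatial.transform import Rotation as R
def rot(q): return R.from_quat([q[1],q[2],q[3],q[0]]).as_matrix()
E
python3 - <<'E'
from h import *
s=manip.get_state(); print(s, manip.grasp_offset)
for n in ["scene","side","wrist"]:
    d=manip.get_image(n); cv2.imwrite(f"pics/{n}0.png",d["frame"][:,:,::-1])
    print(n,{k:v for k,v in d.items() if k!="frame"})
a=[cv2.imread(f"pics/{n}0.png") for n in ["scene","side"]]
E
```

```text
pics
{'clock': 0.0, 'qpos': array([ 1.02001492e+00,  2.76564139e-01,  1.50615436e+00, -2.10855600e-05,
        1.36072024e+00, -1.21001850e-01]), 'qd': array([-0.00033845,  0.00010418,  0.00042954,  0.00075262,  0.00148094,
       -0.00024146]), 'effort': array([-9.12247215e-04, -4.16771793e+01, -2.45805305e+01,  4.11824328e-05,
        1.10262766e-02,  2.07616367e-06]), 'position': array([0.23930796, 0.52222966, 0.23044887]), 'ee_rot': array([-2.94511556e-04,  2.13237497e-01,  9.76999958e-01, -8.74856052e-04]), 'contact_force': array([-0.53369843, -0.27858372, -0.56973017]), 'moment': array([-0.04661692, -0.00995676, -0.0167275 ]), 'gripper_force': 0.0, 'width': 0.08553552312985861} -0.0187
scene {'fx': 494.56365074760475, 'fy': 494.56365074760475, 'cx': 283.3461388724883, 'cy': 207.1184041861086, 'position': array([1.52483634, 0.32248013, 1.33615207]), 'attitude': array([0.54898377, 0.19644856, 0.26704289, 0.76727627])}
side {'fx': 487.6734980763026, 'fy': 487.6734980763026, 'cx': 283.78002996914336, 'cy': 203.7355211522831, 'position': array([ 0.25570445, -1.29547808,  0.86991685]), 'attitude': array([ 0.86291809,  0.49482762, -0.05885128, -0.0839912 ])}
wrist {'fx': 325.19226210127806, 'fy': 325.19226210127806, 'cx': 285.64727770793047, 'cy': 210.5293746396307, 'mount': array([[-4.75759478e-04,  9.44893856e-01,  3.27376502e-01,
         8.42371292e-02],
       [ 9.99999886e-01,  4.35994021e-04,  1.94856232e-04,
        -3.88310338e-04],
       [ 4.13842590e-05,  3.27376558e-01, -9.44893956e-01,
        -1.42852522e-01],
       [ 0.00000000e+00,  0.00000000e+00,  0.00000000e+00,
         1.00000000e+00]])}
```

View pics/scene0.png

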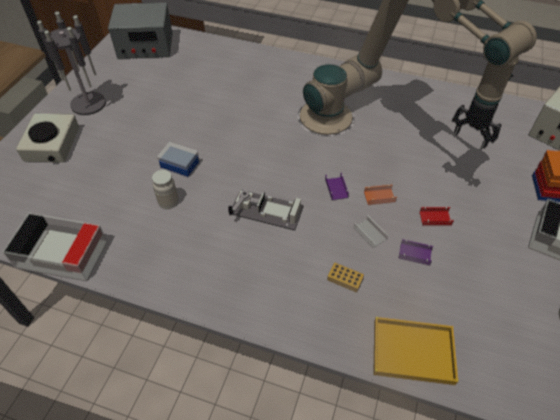

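View pics/side0.png

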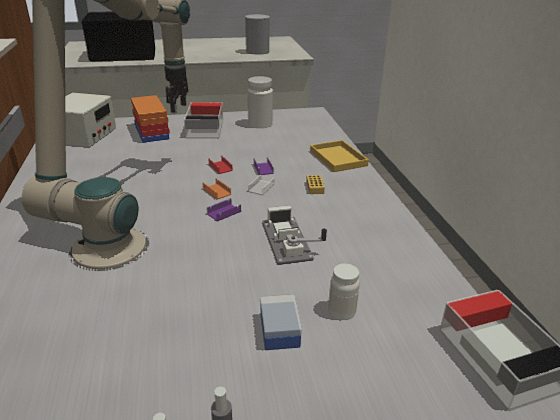

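The scene view shows five tray-shaped things: purple (337,186), orange (379,195), red (436,215), purple (416,251) and clear (371,231). The clear one fits the description. The stand is at (268,208) with its knob near (231,210). In the side view the clear tray is at (261,185), the stand at (290,240) and the knob at (323,235).

```bash
cat >> h.py <<'E'
def ray(d,u,v,s=None,pose=None):
    "origin, unit direction in world of pixel"
    x=(u-d["cx"])/d["fx"]; y=(v-d["cy"])/d["fy"]
    if "mount" in d:
        r=np.hypot(x,y); k=np.sin(r)/r if r>1e-9 else 1
        c=np.array([x*k,-y*k,-np.cos(r)]); M=d["mount"]; T=rot(s["ee_rot"])
        return np.array(s["position"])+T@M[:3,3], T@M[:3,:3]@c
    c=np.array([x,-y,-1.]); c/=np.linalg.norm(c)
    return np.array(d["position"]), rot(d["attitude"])@c
def onz(r,z): o,c=r; return o+c*(z-o[2])/c[2]
def cross(rs):
    "least-squares point of rays, rms miss"
    A=np.zeros((3,3)); b=np.zeros(3)
    for o,c in rs: P=np.eye(3)-np.outer(c,c); A+=P; b+=P@o
    p=np.linalg.solve(A,b); return p, max(np.linalg.norm((np.eye(3)-np.outer(c,c))@(p-o)) for o,c in rs)
def project(d,p,s):
    M=d["mount"]; T=rot(s["ee_rot"]); q=M[:3,:3].T@(T.T@(np.array(p)-s["position"])-M[:3,3])
    r=np.hypot(q[0],q[1]); th=np.arctan2(r,-q[2]); return d["cx"]+d["fx"]*th*q[0]/r, d["cy"]-d["fy"]*th*q[1]/r
def snap(tag):
    s=manip.get_state(); d=manip.get_image("wrist"); cv2.imwrite(f"pics/{tag}.png",d["frame"][:,:,::-1])
    np.save(f"pics/{tag}.npy",dict(d=d,s=s),allow_pickle=True); return d,s
def load(tag): a=np.load(f"pics/{tag}.npy",allow_pickle=True).item(); return a["d"],a["s"]
E
python3 - <<'E'
from h import *
a=manip.get_image("scene");b=manip.get_image("side")
for n,p,q,z in [("tray",(371,231),(261,185),.01),("orange",(379,195),(216,189),.01),("red",(436,215),(220,165),.01),("purpleR",(416,251),(263,166),.01),("purpleL",(337,186),(223,210),.01),("rack",(346,277),(315,184),.015),("knob",(231,210),(323,235),.08),("stand",(268,208),(288,238),.02),("jar",(165,190),(343,292),.06),("tip",(179,159),(280,322),.03)]:
    print(n,onz(ray(a,*p),z).round(3),onz(ray(b,*q),z).round(3),cross([ray(a,*p),ray(b,*q)])[0].round(3))
f=a["frame"][:,:,::-1]
c1=cv2.resize(f[170:270,320:460],None,fx=4,fy=4,interpolation=2); c2=cv2.resize(f[180:230,215:315],None,fx=5.6,fy=5.6,interpolation=2)
cv2.imwrite("pics/crop1.png",np.vstack([c1[:310],c2]))
E
```

```text
tray [0.515 0.3   0.01 ] [0.515 0.298 0.01 ] [0.515 0.299 0.009]
orange [0.353 0.293 0.01 ] [0.348 0.295 0.01 ] [0.349 0.294 0.009]
red [0.377 0.495 0.01 ] [0.381 0.495 0.01 ] [0.38  0.494 0.011]
purpleR [0.546 0.454 0.01 ] [0.55  0.457 0.01 ] [0.549 0.453 0.012]
purpleL [0.36  0.142 0.01 ] [0.358 0.141 0.01 ] [0.359 0.142 0.009]
rack [0.716 0.264 0.015] [0.715 0.262 0.015] [0.715 0.264 0.014]
knob [ 0.634 -0.146  0.08 ] [ 0.621 -0.167  0.08 ] [ 0.626 -0.151  0.069]
stand [ 0.542 -0.053  0.02 ] [ 0.538 -0.078  0.02 ] [ 0.539 -0.058  0.009]
jar [ 0.613 -0.398  0.06 ] [ 0.61  -0.397  0.06 ] [ 0.611 -0.398  0.06 ]
tip [ 0.44  -0.436  0.03 ] [ 0.44  -0.441  0.03 ] [ 0.439 -0.438  0.028]
```

View pics/crop1.png

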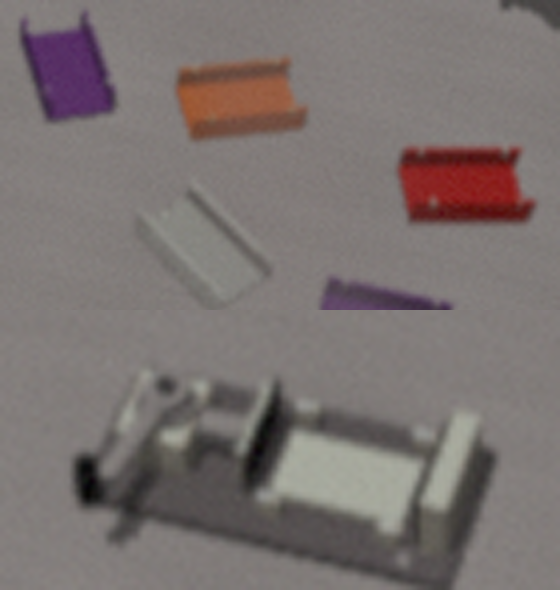

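The crop confirms it: the clear tray is upper left (full frame ~371,231), colourless and trough up; the others are orange, purple or red. The pad (dark, crop 262,430), bed, end wall and lever are below. Moving over the tray.

```bash
python3 -m pendant '[{"dx":-0.034,"dy":-0.009},{"dx":-0.034,"dy":-0.009},{"dx":-0.034,"dy":-0.009},{"dx":-0.034,"dy":-0.009},{"dx":-0.034,"dy":-0.009},{"dx":-0.034,"dy":-0.009},{"dx":-0.034,"dy":-0.009},{"dx":-0.034,"dy":-0.009},{"dx":-0.03,"dy":-0.007},{"dx":-0.02,"dy":-0.004},{"dx":0},{"dx":0}]'
python3 -c "
from h import *
snap('t1')"
```

```text
invalid input
```

View pics/t1.png

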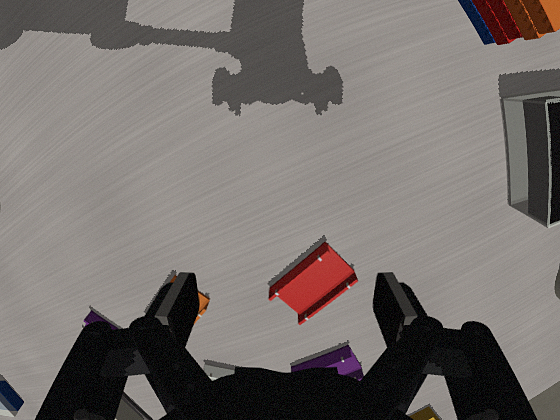

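The move was refused (input form); the picture is still from the start: red tray at (313,280), clear tray hidden near (220,370) behind the gripper. Writing all keys.

```bash
python3 -m pendant '[{"dx":-0.034,"dy":-0.009,"dz":0,"rx":0,"ry":0,"rz":0,"hand":0.085},{"dx":-0.034,"dy":-0.009,"dz":0,"rx":0,"ry":0,"rz":0,"hand":0.085},{"dx":-0.034,"dy":-0.009,"dz":0,"rx":0,"ry":0,"rz":0,"hand":0.085},{"dx":-0.034,"dy":-0.009,"dz":0,"rx":0,"ry":0,"rz":0,"hand":0.085},{"dx":-0.034,"dy":-0.009,"dz":0,"rx":0,"ry":0,"rz":0,"hand":0.085},{"dx":-0.034,"dy":-0.009,"dz":0,"rx":0,"ry":0,"rz":0,"hand":0.085},{"dx":-0.034,"dy":-0.009,"dz":0,"rx":0,"ry":0,"rz":0,"hand":0.085},{"dx":-0.034,"dy":-0.009,"dz":0,"rx":0,"ry":0,"rz":0,"hand":0.085},{"dx":-0.034,"dy":-0.009,"dz":0,"rx":0,"ry":0,"rz":0,"hand":0.085},{"dx":-0.03,"dy":-0.007,"dz":0,"rx":0,"ry":0,"rz":0,"hand":0.085},{"dx":0,"dy":0,"dz":0,"rx":0,"ry":0,"rz":0,"hand":0.085},{"dx":0,"dy":0,"dz":0,"rx":0,"ry":0,"rz":0,"hand":0.085}]'
python3 -c "
from h import *
snap('t2')"
```

```text
clock: 1.3
position: [0.5094, 0.3016, 0.2309]
ee_rot: [-0.0, 0.215, 0.977, -0.0]
contact_force: [-0.9, 0.5, -0.8]
width: 0.0849
gripper_force: 0.0
```

View pics/t2.png

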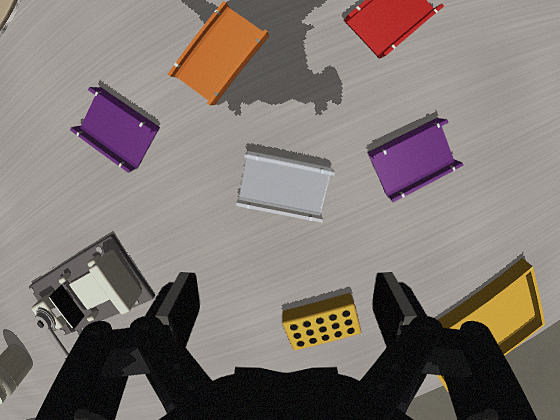

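The wrist view shows the clear tray at (285,183), its long axis along the image columns direction with walls at the upper (246,152)-(334,169) and lower (236,206)-(322,220) edges; stand at (90,290), rack (320,320). Measuring tray by mask.

```bash
cat > tray.py <<'E'
from h import *
def hull(tag,near):
    d,s=load(tag); f=d["frame"].astype(int); f=cv2.GaussianBlur(d["frame"],(3,3),0).astype(int)
    m=((f[:,:,2]-f[:,:,0]>2)&(f.sum(2)>330)&(f.max(2)-f.min(2)<45)).astype(np.uint8)
    m=cv2.morphologyEx(cv2.morphologyEx(m,cv2.MORPH_OPEN,np.ones((3,3))),cv2.MORPH_CLOSE,np.ones((9,9)))
    n,l,st,c=cv2.connectedComponentsWithStats(m)
    i=min((i for i in range(1,n) if st[i,4]>800),key=lambda i:np.hypot(*(c[i]-near)))
    h=cv2.convexHull(np.argwhere(l==i)[:,::-1].astype(np.int32))
    return d,s,h[:,0],st[i]
if __name__=="__main__":
    import sys
    d,s,h,st=hull(sys.argv[1],np.array([float(sys.argv[2]),float(sys.argv[3])]))
    print(st)
    h=h.astype(float)
    for z in (0.,.028):
        w=np.array([onz(ray(d,u,v,s),z)[:2] for u,v in h])
        (c,wh,a)=cv2.minAreaRect((w*1000).astype(np.float32)); print(z,np.round(c,1),np.round(wh,1),round(a,1))
    print(cv2.approxPolyDP(h.astype(np.int32)[:,None],5,True)[:,0].tolist())
E
python3 tray.py t2 285 183
```

```text
[ 240  154   92   66 3840]
0.0 [523.1 291.7] [103.5  65.2] 53.6
0.028 [516.4 295.1] [95.7 60.3] 53.6
[[331, 172], [311, 219], [246, 207], [240, 198], [246, 154]]
```

```bash
python3 -m pendant '[{"dx":0,"dy":0,"dz":0,"rx":0,"ry":0,"rz":7.1,"hand":0.085},{"dx":0,"dy":0,"dz":0,"rx":0,"ry":0,"rz":7.1,"hand":0.085},{"dx":0,"dy":0,"dz":0,"rx":0,"ry":0,"rz":7.1,"hand":0.085},{"dx":0,"dy":0,"dz":0,"rx":0,"ry":0,"rz":7.1,"hand":0.085},{"dx":0,"dy":0,"dz":0,"rx":0,"ry":0,"rz":7.1,"hand":0.085},{"dx":0,"dy":0,"dz":0,"rx":0,"ry":0,"rz":7.1,"hand":0.085},{"dx":0,"dy":0,"dz":0,"rx":0,"ry":0,"rz":7.1,"hand":0.085},{"dx":0,"dy":0,"dz":0,"rx":0,"ry":0,"rz":7.1,"hand":0.085},{"dx":0,"dy":0,"dz":0,"rx":0,"ry":0,"rz":7.1,"hand":0.085},{"dx":0,"dy":0,"dz":0,"rx":0,"ry":0,"rz":7.1,"hand":0.085},{"dx":0,"dy":0,"dz":0,"rx":0,"ry":0,"rz":7.1,"hand":0.085},{"dx":0,"dy":0,"dz":0,"rx":0,"ry":0,"rz":7.1,"hand":0.085}]'
python3 -m pendant '[{"dx":0,"dy":0,"dz":0,"rx":0,"ry":0,"rz":7.1,"hand":0.085},{"dx":0,"dy":0,"dz":0,"rx":0,"ry":0,"rz":7.1,"hand":0.085},{"dx":0,"dy":0,"dz":0,"rx":0,"ry":0,"rz":2,"hand":0.085},{"dx":0,"dy":0,"dz":0,"rx":0,"ry":0,"rz":0,"hand":0.085},{"dx":0,"dy":0,"dz":0,"rx":0,"ry":0,"rz":0,"hand":0.085}]'
python3 - <<'E'
from h import *
d,s=snap('t3'); T=rot(s["ee_rot"]); print("yaw y",np.degrees(np.arctan2(T[1,1],T[0,1])),s["qpos"])
print(project(d,(.516,.295,.02),s))
E
python3 tray.py t3 285 183
python3 -c "
from h import *
a=load('t2')[0]['frame'][140:230,220:350,::-1];b=load('t3')[0]['frame'][110:250,215:355,::-1]
a=cv2.resize(a,None,fx=4,fy=4,interpolation=2);b=cv2.resize(b,None,fx=2.0,fy=2.5,interpolation=2)
b=cv2.resize(load('t3')[0]['frame'][110:250,215:355,::-1],(280,280),interpolation=2)
o=np.zeros((360,800,3),np.uint8);o[:,:520]=a;o[:280,520:]=b;cv2.imwrite('pics/crop2.png',o)"
```

```text
clock: 2.35
position: [0.5067, 0.3041, 0.2315]
ee_rot: [-0.0, 0.819, 0.573, -0.0]
contact_force: [-0.4, 0.2, -1.2]
width: 0.0849
gripper_force: 0.0
clock: 2.77
position: [0.5072, 0.3037, 0.2315]
ee_rot: [-0.0, 0.89, 0.455, -0.0]
contact_force: [-1.0, 0.0, 0.0]
width: 0.0852
gripper_force: 0.0
yaw y -35.852314971835405 [4.21615394e-01 3.00260761e-01 1.46932592e+00 4.75886207e-04
 1.37218412e+00 1.04726242e+00]
(np.float64(296.4047570036671), np.float64(179.60281068683278))Traceback (most recent call last):
  File "tray.py", line 12, in <module>
    d,s,h,st=hull(sys.argv[1],np.array([float(sys.argv[2]),float(sys.argv[3])]))
             ~~~~^^^^^^^^^^^^^^^^^^^^^^^^^^^^^^^^^^^^^^^^^^^^^^^^^^^^^^^^^^^^^^^
  File "tray.py", line 7, in hull
    i=min((i for i in range(1,n) if st[i,4]>800),key=lambda i:np.hypot(*(c[i]-near)))
ValueError: min() iterable argument is empty
```

View pics/crop2.png

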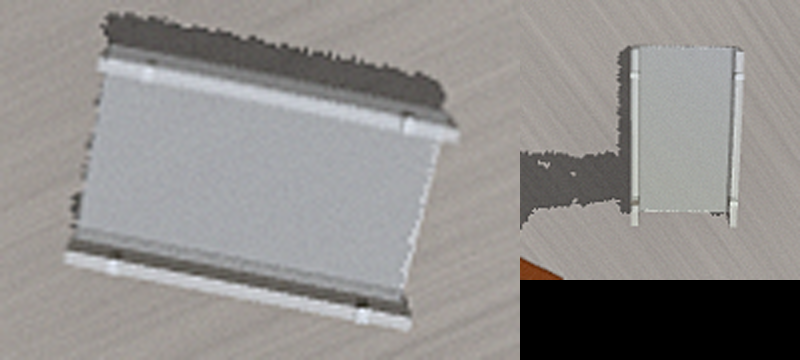

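The crop (left t2, right t3) shows the trough clear and bright-topped; the wall-top outer corners are in t2 (246,154),(335,172),(236.5,205.5),(322.5,222) and in t3 (270.5,223),(269.5,133),(323.5,223),(327.5,134).

Run:
```python
from h import *
a,sa=load('t2');b,sb=load('t3')
P=[]
for p,q in [((246,154),(270.5,223)),((334.5,172),(269.5,133)),((236.5,205.5),(323.5,223)),((322.5,222),(327.5,134))]:
    x,e=cross([ray(a,*p,sa),ray(b,*q,sb)]); y=[onz(ray(a,*p,sa),.028),onz(ray(b,*q,sb),.028)]; P.append(x)
    print((x*1000).round(1),round(e*1000,1),(y[0]*1000).round(1),(y[1]*1000).round(1))
P=np.array(P);c=P.mean(0);v=P[1]-P[0]+P[3]-P[2];w=P[2]-P[0]+P[3]-P[1]
print(c,np.degrees(np.arctan2(v[1],v[0])),np.linalg.norm(v)/2,np.degrees(np.arctan2(w[1],w[0])),np.linalg.norm(w)/2)
T=rot(sb["ee_rot"]);print("shift tool",T.T@(c-sb["position"]))
```

```text
[464.7 274.8  33.1] 0.8 [465.  274.6  28. ] [463.5 272.5  28. ]
[523.5 354.3  26.3] 0.7 [523.3 353.5  28. ] [523.5 355.1  28. ]
[512.7 238.   28.9] 0.8 [512.6 238.5  28. ] [512.7 236.9  28. ]
[573.2 318.2  24.5] 0.4 [571.6 318.8  28. ] [573.1 318.4  28. ]
[0.5185164  0.29634333 0.02821024] 53.23991740042113 0.09986447190181721 -36.74705978406484 0.06097003179241472
shift tool [0.00064207 0.01361102 0.20323915]
```

```bash
python3 -m pendant '[{"dx":0.001,"dy":0.0136,"dz":0,"rx":0,"ry":0,"rz":0.9,"hand":0.085},{"dx":0,"dy":0,"dz":0.03,"rx":0,"ry":0,"rz":0,"hand":0.085},{"dx":0,"dy":0,"dz":0.03,"rx":0,"ry":0,"rz":0,"hand":0.085},{"dx":0,"dy":0,"dz":0.03,"rx":0,"ry":0,"rz":0,"hand":0.085},{"dx":0,"dy":0,"dz":0.03,"rx":0,"ry":0,"rz":0,"hand":0.085},{"dx":0,"dy":0,"dz":0.03,"rx":0,"ry":0,"rz":0,"hand":0.085},{"dx":0,"dy":0,"dz":0.02,"rx":0,"ry":0,"rz":0,"hand":0.085},{"dx":0,"dy":0,"dz":0.01,"rx":0,"ry":0,"rz":0,"hand":0.085},{"dx":0,"dy":0,"dz":0,"rx":0,"ry":0,"rz":0,"hand":0.085},{"dx":0,"dy":0,"dz":0,"rx":0,"ry":0,"rz":0,"hand":0.085},{"dx":0,"dy":0,"dz":0,"rx":0,"ry":0,"rz":0,"hand":0.085}]'
```

```text
clock: 3.73
position: [0.5216, 0.296, 0.0528]
ee_rot: [0.0, 0.895, 0.447, 0.002]
contact_force: [-0.0, 0.1, -1.2]
width: 0.085
gripper_force: 0.0
```

```bash
python3 -m pendant '[{"dx":-0.0016,"dy":-0.0027,"dz":0.01,"rx":0,"ry":0,"rz":0,"hand":0.085},{"dx":0,"dy":0,"dz":0.012,"rx":0,"ry":0,"rz":0,"hand":0.085},{"dx":0,"dy":0,"dz":0.012,"rx":0,"ry":0,"rz":0,"hand":0.085},{"dx":0,"dy":0,"dz":0.008,"rx":0,"ry":0,"rz":0,"hand":0.085},{"dx":0,"dy":0,"dz":0.005,"rx":0,"ry":0,"rz":0,"hand":0.085},{"dx":0,"dy":0,"dz":0,"rx":0,"ry":0,"rz":0,"hand":0.085},{"dx":0,"dy":0,"dz":0,"rx":0,"ry":0,"rz":0,"hand":0.085}]'
python3 -m pendant '[{"dx":0,"dy":0,"dz":0,"rx":0,"ry":0,"rz":0,"hand":0.05},{"dx":0,"dy":0,"dz":0,"rx":0,"ry":0,"rz":0,"hand":0.05},{"dx":0,"dy":0,"dz":0,"rx":0,"ry":0,"rz":0,"hand":0.05},{"dx":0,"dy":0,"dz":0,"rx":0,"ry":0,"rz":0,"hand":0.05},{"dx":0,"dy":0,"dz":0,"rx":0,"ry":0,"rz":0,"hand":0.05},{"dx":0,"dy":0,"dz":0,"rx":0,"ry":0,"rz":0,"hand":0.05},{"dx":0,"dy":0,"dz":0,"rx":0,"ry":0,"rz":0,"hand":0.05},{"dx":0,"dy":0,"dz":0,"rx":0,"ry":0,"rz":0,"hand":0.05}]' 30
python3 -c "
from h import *
s=manip.get_state();print(s['position'],s['width'],s['gripper_force'])"
```

```text
clock: 4.32
position: [0.517, 0.296, 0.0045]
ee_rot: [-0.0, 0.895, 0.447, 0.0]
contact_force: [0.8, 0.0, 0.2]
width: 0.0847
gripper_force: 0.0
clock: 4.98
position: [0.5176, 0.2962, 0.0051]
ee_rot: [0.0, 0.895, 0.447, 0.001]
contact_force: [-0.2, -0.6, 6.4]
width: 0.0596
gripper_force: 34.1
[0.51756459 0.29615141 0.00513117] 0.059639111973495924 34.10634756088257
```

```bash
python3 -m pendant '[{"dx":0,"dy":0,"dz":-0.01,"rx":0,"ry":0,"rz":0,"hand":0.05},{"dx":0,"dy":0,"dz":-0.02,"rx":0,"ry":0,"rz":0,"hand":0.05},{"dx":0,"dy":0,"dz":-0.035,"rx":0,"ry":0,"rz":0,"hand":0.05},{"dx":0,"dy":0,"dz":-0.035,"rx":0,"ry":0,"rz":0,"hand":0.05},{"dx":0,"dy":0,"dz":-0.035,"rx":0,"ry":0,"rz":0,"hand":0.05},{"dx":0,"dy":0,"dz":-0.035,"rx":0,"ry":0,"rz":0,"hand":0.05},{"dx":0,"dy":0,"dz":-0.03,"rx":0,"ry":0,"rz":0,"hand":0.05},{"dx":0,"dy":0,"dz":-0.02,"rx":0,"ry":0,"rz":0,"hand":0.05},{"dx":0,"dy":0,"dz":0,"rx":0,"ry":0,"rz":0,"hand":0.05}]'
python3 -m pendant '[{"dx":-0.015,"dy":0.01,"dz":0,"rx":0,"ry":0,"rz":0,"hand":0.05},{"dx":-0.032,"dy":0.02,"dz":0,"rx":0,"ry":0,"rz":0,"hand":0.05},{"dx":-0.032,"dy":0.02,"dz":0,"rx":0,"ry":0,"rz":0,"hand":0.05},{"dx":-0.032,"dy":0.02,"dz":0,"rx":0,"ry":0,"rz":0,"hand":0.05},{"dx":-0.032,"dy":0.02,"dz":0,"rx":0,"ry":0,"rz":0,"hand":0.05},{"dx":-0.032,"dy":0.021,"dz":0,"rx":0,"ry":0,"rz":0,"hand":0.05},{"dx":-0.032,"dy":0.021,"dz":0,"rx":0,"ry":0,"rz":0,"hand":0.05},{"dx":-0.032,"dy":0.021,"dz":0,"rx":0,"ry":0,"rz":0,"hand":0.05},{"dx":-0.032,"dy":0.021,"dz":0,"rx":0,"ry":0,"rz":0,"hand":0.05},{"dx":-0.032,"dy":0.021,"dz":0,"rx":0,"ry":0,"rz":0,"hand":0.05},{"dx":-0.032,"dy":0.021,"dz":0,"rx":0,"ry":0,"rz":0,"hand":0.05},{"dx":-0.016,"dy":0.01,"dz":0,"rx":0,"ry":0,"rz":0,"hand":0.05}]'
python3 -m pendant '[{"dx":0,"dy":0,"dz":0,"rx":0,"ry":0,"rz":0,"hand":0.05},{"dx":0,"dy":0,"dz":0,"rx":0,"ry":0,"rz":0,"hand":0.05},{"dx":0,"dy":0,"dz":0,"rx":0,"ry":0,"rz":0,"hand":0.05}]'
python3 -c "
from h import *
snap('s1')"
```

```text
clock: 5.73
position: [0.5189, 0.2969, 0.2297]
ee_rot: [0.0, 0.895, 0.447, 0.005]
contact_force: [-0.0, 0.1, -0.9]
width: 0.0592
gripper_force: 33.4
clock: 6.73
position: [0.4852, -0.1243, 0.2228]
ee_rot: [-0.0, 0.895, 0.446, -0.002]
contact_force: [0.2, 0.1, -1.9]
width: 0.0593
gripper_force: 33.3
clock: 6.98
position: [0.4858, -0.1195, 0.2232]
ee_rot: [-0.001, 0.895, 0.447, -0.001]
contact_force: [0.3, 0.2, -1.7]
width: 0.0594
gripper_force: 33.3
```

View pics/s1.png

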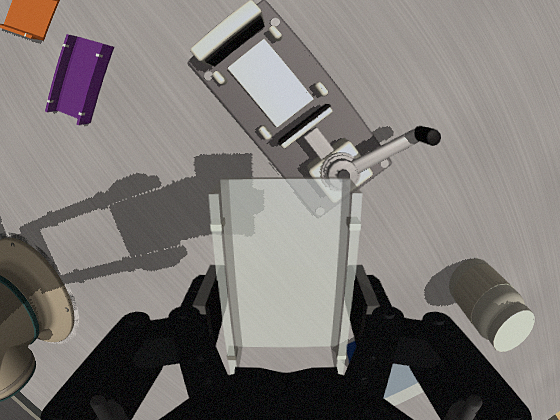

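s1 shows the tray held straight (215–360, 180–370). The bed is at (271,84), end wall (228,33), pad (305,125), pivot (340,172), knob (428,136), guides (218,78),(275,33),(320,90),(264,132).

```bash
cat > bed.py <<'E'
from h import *
def blobs(tag,amin,amax,thr,box):
    d,s=load(tag); g=cv2.cvtColor(d["frame"],cv2.COLOR_RGB2GRAY); m=(g>thr).astype(np.uint8)
    k=np.zeros_like(m); x0,y0,x1,y1=box; k[y0:y1,x0:x1]=m[y0:y1,x0:x1]
    cs,_=cv2.findContours(k,cv2.RETR_EXTERNAL,cv2.CHAIN_APPROX_NONE)
    return d,s,[c[:,0] for c in cs if amin<cv2.contourArea(c)<amax]
def rect(d,s,c,z):
    w=np.array([onz(ray(d,u,v,s),z)[:2] for u,v in c])*1000
    return cv2.minAreaRect(w.astype(np.float32))
if __name__=="__main__":
    import sys
    tag=sys.argv[1]; d,s,cs=blobs(tag,float(sys.argv[2]),9000,int(sys.argv[3]),[int(v) for v in sys.argv[4:8]])
    for c in cs:
        print(c.mean(0).round(1),cv2.contourArea(c),cv2.boxPoints(cv2.minAreaRect(c.astype(np.float32))).round(1).tolist())
        for z in (.02,.032): r=rect(d,s,c,z); print("   ",z,np.round(r[0],1),np.round(r[1],1),round(r[2],1))
E
python3 bed.py s1 40 170 185 0 350 178
```

```text
[341.  166.5] 108.0 [[329.8999938964844, 171.0], [330.5, 160.1999969482422], [349.6000061035156, 161.1999969482422], [349.0, 172.0]]
    0.02 [ 542.4 -142.4] [12.1 21.3] 50.8
    0.032 [ 542.2 -139.3] [11.7 20.6] 50.8
[317.2 169.1] 74.5 [[309.8999938964844, 175.10000610351562], [313.6000061035156, 158.0], [323.0, 160.0], [319.29998779296875, 177.10000610351562]]
    0.02 [ 520.5 -128.5] [19.3 10.6] 42.6
    0.032 [ 521.1 -125.9] [18.6 10.2] 42.6
[343.5 148.6] 70.5 [[334.0, 152.0], [334.70001220703125, 141.0], [349.70001220703125, 142.0], [349.0, 153.0]]
    0.02 [ 556.2 -126.4] [12.  16.6] 50.4
    0.032 [ 555.6 -123.9] [11.6 16. ] 50.4
[318.9 143. ] 381.0 [[304.5, 136.60000610351562], [316.6000061035156, 127.5], [333.1000061035156, 149.39999389648438], [320.8999938964844, 158.60000610351562]]
    0.02 [ 538.4 -108.2] [16.3 29.7] 1.2
    0.032 [ 538.3 -106.3] [15.8 28.7] 1.2
[265.  132.5] 56.0 [[258.79998779296875, 128.6999969482422], [263.1000061035156, 125.4000015258789], [271.1000061035156, 136.1999969482422], [266.79998779296875, 139.39999389648438]]
    0.02 [499.3 -64.6] [14.3 
[... 805 characters left out ...]
[[227.10000610351562, 67.5999984741211], [263.29998779296875, 37.400001525878906], [313.70001220703125, 97.9000015258789], [277.5, 128.0]]
    0.02 [536.1 -25.3] [49.5 83.3] 1.5
    0.032 [536.1 -26.2] [47.8 80.4] 1.5
[274.9  26.9] 100.0 [[269.20001220703125, 18.399999618530273], [278.70001220703125, 17.600000381469727], [280.29998779296875, 36.79999923706055], [270.79998779296875, 37.599998474121094]]
    0.02 [575.8  19.3] [21.7  9.9] 57.5
    0.032 [574.5  16.8] [20.9  9.6] 57.5
[225.1  29.2] 1176.0 [[189.0, 47.70000076293945], [250.39999389648438, -2.299999952316284], [260.79998779296875, 10.5], [199.5, 60.5]]
    0.02 [534.2  51.6] [83.8 18.4] 1.7
    0.032 [534.3  47.9] [80.9 17.8] 1.7
```

```bash
python3 - <<'E'
from h import *
d,s=load('s1')
for n,u,v,z in [("pivot",340,172,.062),("knob",430,137,.09),("wall",239,50,.04),("guide+x+y?",275,29,.032),("guide",217,76,.032),("g",321,88,.032),("g",264,131,.032)]: print(n,(onz(ray(d,u,v,s),z)*1000).round(1))
E
python3 -m pendant '[{"dx":0,"dy":0,"dz":0,"rx":0,"ry":0,"rz":-7,"hand":0.05},{"dx":0,"dy":0,"dz":0,"rx":0,"ry":0,"rz":-7,"hand":0.05},{"dx":0,"dy":0,"dz":0,"rx":0,"ry":0,"rz":-7,"hand":0.05},{"dx":0,"dy":0,"dz":0,"rx":0,"ry":0,"rz":-7,"hand":0.05},{"dx":0,"dy":0,"dz":0,"rx":0,"ry":0,"rz":-7,"hand":0.05},{"dx":0,"dy":0,"dz":0,"rx":0,"ry":0,"rz":-5,"hand":0.05},{"dx":0,"dy":0.02,"dz":0,"rx":0,"ry":0,"rz":0,"hand":0.05},{"dx":0,"dy":0.02,"dz":0,"rx":0,"ry":0,"rz":0,"hand":0.05},{"dx":0,"dy":0.015,"dz":0,"rx":0,"ry":0,"rz":0,"hand":0.05},{"dx":0,"dy":0,"dz":0,"rx":0,"ry":0,"rz":0,"hand":0.05},{"dx":0,"dy":0,"dz":0,"rx":0,"ry":0,"rz":0,"hand":0.05}]'
python3 -c "
from h import *
snap('s2')"
```

```text
pivot [ 538.5 -136.4   62. ]
knob [ 625.3 -150.7   90. ]
wall [532.   18.4  40. ]
guide+x+y? [573.7  15.4  32. ]
guide [497.9  13.   32. ]
g [573.7 -61.5  32. ]
g [500.7 -62.5  32. ]
clock: 7.95
position: [0.5415, -0.1159, 0.2237]
ee_rot: [-0.001, 0.687, 0.727, -0.0]
contact_force: [-0.1, 0.2, -1.9]
width: 0.0591
gripper_force: 33.4
```

View pics/s2.png

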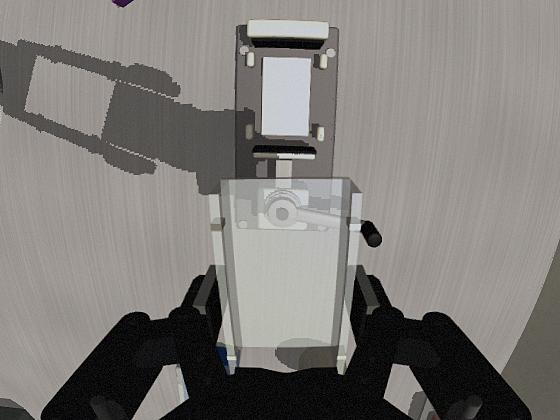

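```bash
python3 bed.py s2 40 165 225 0 350 165
python3 - <<'E'
from h import *
from bed import blobs
a,sa,ca=blobs('s1',3000,4500,170,(185,0,350,178)); b,sb,cb=blobs('s2',2500,6000,165,(225,0,350,165))
def corners(c): 
    return cv2.boxPoints(cv2.minAreaRect(c[0].astype(np.float32)))
A=corners(ca);B=corners(cb)
wa=[onz(ray(a,*p,sa),.02) for p in A];wb=[onz(ray(b,*p,sb),.02) for p in B]
X=[]
for p,w in zip(A,wa):
    j=int(np.argmin([np.linalg.norm(w-v) for v in wb])); x,e=cross([ray(a,*p,sa),ray(b,*B[j],sb)]); X.append(x); print((x*1000).round(1),round(e*1000,1))
print("centre",np.mean(X,0)*1000)
T=rot(sb["ee_rot"]);print("tool y yaw",np.degrees(np.arctan2(T[1,1],T[0,1])),sb["position"])
print(T.T.round(3))
# predicted tray top corners in held pose (tray origin tool z = +0.005 -> wall top at z=-.023)
class S(dict):pass
for x,y,z in [(.0506,.03,-.023),(.0506,-.03,-.023),(-.0494,.03,-.023),(.0506,.03,.005),(.0506,-.03,.005)]:
    print((x,y,z),np.round(project(b,sb["position"]+T@[x,y,z],sb),1))
f=b["frame"][160:400,190:380,::-1]; cv2.imwrite("pics/crop3.png",cv2.resize(f,None,fx=2.5,fy=2.5,interpolation=2))
E
```

```text
[283.5 162.5] 45.0 [[276.0, 161.0], [291.0, 161.0], [291.0, 164.0], [276.0, 164.0]]
    0.02 [537.8 -97. ] [16.2  3.3] 3.2
    0.032 [537.8 -94.8] [15.7  3.2] 3.2
[295.8 155.8] 106.5 [[277.0, 154.0], [314.0, 154.0], [314.0, 158.0], [277.0, 158.0]]
    0.02 [550.4 -89.1] [39.9  4.4] 3.3
    0.032 [549.9 -87.2] [38.5  4.2] 3.3
[320.6 133.7] 54.5 [[318.0, 127.0], [323.0, 127.0], [323.0, 140.0], [318.0, 140.0]]
    0.02 [575.4 -63. ] [ 5.4 14. ] 4.2
    0.032 [574.1 -62. ] [ 5.2 13.6] 4.2
[285.5  96. ] 3532.0 [[260.70001220703125, 134.0], [263.0, 56.599998474121094], [310.6000061035156, 58.099998474121094], [308.20001220703125, 135.39999389648438]]
    0.02 [536.1 -25.2] [49.6 82.9] 1.6
    0.032 [536.1 -25.4] [47.9 80. ] 1.6
[250.5  58.6] 60.0 [[247.0, 53.0], [253.0, 53.0], [253.0, 65.0], [247.0, 65.0]]
    0.02 [497.   12.8] [ 6.3 13.1] 1.3
    0.032 [498.4  11.3] [ 6.1 12.6] 1.3
[326.4  57.3] 102.5 [[316.5, 63.29999923706055], [327.79998779296875, 46.20000076293945], [335.70001220703125, 51.5], [324.29998779296875, 68.5]]
    0.02 [575.8  19.2] [22.6  9.9] 61.2
    0.032 [574.5  17.4] [21.8  9.5] 61.2
[287.8  28.2] 1212.5 [[247.60000610351562, 35.0], [248.10000610351562, 18.5], [328.29998779296875, 21.0], [327.79998779296875, 37.5]]
    0.02 [534.3  48.8] [83.8 18.6] 1.3
    0.032 [534.4  46. ] [80.9 18. ] 1.3
[510.2  16.2  17. ] 0.1
[558.9  15.   33.8] 0.1
[562.4 -65.9  21.3] 0.1
[510.1 -70.5 -12.1] 0.5
centre [535.3808878  -26.28325848  14.99098014]
tool y yaw 3.2278172731906354 [ 0.54151378 -0.11592105  0.22367977]
[[-0.056  0.998  0.001]
 [ 0.998  0.056 -0.002]
 [-0.002  0.001 -1.   ]]
(0.0506, 0.03, -0.023) [362.6 190.8]
(0.0506, -0.03, -0.023) [208.6 190.9]
(-0.0494, 0.03, -0.023) [342.  373.3]
(0.0506, 0.03, 0.005) [349.3 174.8]
(0.0506, -0.03, 0.005) [221.9 174.9]
```

View pics/crop3.png

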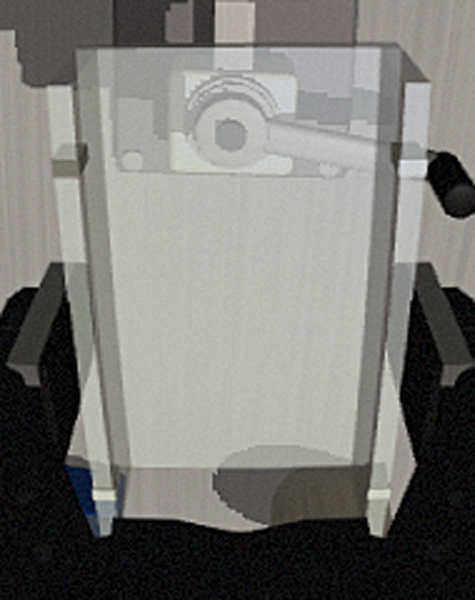

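The crop shows the tray's front top corners at (210,194) and (362,193), about 1 mm behind prediction. So the tray is centred on the TCP and yawed about 0.6° counter-clockwise. The bed agrees in both views: centre (536.1,-25.3) mm, 49.5x83 mm at z=20, yaw 1.5°. Moving over it.

```bash
python3 -m pendant '[{"dx":0.015,"dy":0,"dz":0,"rx":0,"ry":0,"rz":0,"hand":0.05},{"dx":0.025,"dy":0,"dz":0,"rx":0,"ry":0,"rz":0,"hand":0.05},{"dx":0.025,"dy":0,"dz":0.01,"rx":0,"ry":0,"rz":0,"hand":0.05},{"dx":0.018,"dy":0,"dz":0.02,"rx":0,"ry":0,"rz":0,"hand":0.05},{"dx":0.0077,"dy":0,"dz":0.03,"rx":0,"ry":0,"rz":0,"hand":0.05},{"dx":0,"dy":0,"dz":0.03,"rx":0,"ry":0,"rz":2.2,"hand":0.05},{"dx":0,"dy":0,"dz":0.025,"rx":0,"ry":0,"rz":0,"hand":0.05},{"dx":0,"dy":0,"dz":0.015,"rx":0,"ry":0,"rz":0,"hand":0.05},{"dx":0,"dy":0,"dz":0,"rx":0,"ry":0,"rz":0,"hand":0.05},{"dx":0,"dy":0,"dz":0,"rx":0,"ry":0,"rz":0,"hand":0.05},{"dx":0,"dy":0,"dz":0,"rx":0,"ry":0,"rz":0,"hand":0.05},{"dx":0,"dy":0,"dz":0,"rx":0,"ry":0,"rz":0,"hand":0.05}]'
cat > err.py <<'E'
from h import *
import sys
s=manip.get_state();T=rot(s["ee_rot"]);t=[float(v) for v in sys.argv[1:4]]
print("pos",s["position"].round(4),"tool shift mm",(T.T@(np.array(t)-s["position"])*1000).round(1),"yaw y",np.degrees(np.arctan2(T[1,1],T[0,1])).round(2),"z axis",T[:,2].round(4),"F",s["contact_force"].round(1))
E
python3 err.py .5361 -.0253 .025
python3 - <<'E'
from h import *
d,s=snap('s3')
cv2.imwrite("pics/crop4.png",cv2.resize(d["frame"][40:260,170:410,::-1],None,fx=2.5,fy=2.5,interpolation=2))
E
```

```text
clock: 9.0
position: [0.5377, -0.0272, 0.096]
ee_rot: [0.001, 0.702, 0.712, 0.001]
contact_force: [-0.4, -0.4, -0.9]
width: 0.059
gripper_force: 33.3
pos [ 0.5377 -0.0272  0.096 ] tool shift mm [ 1.9 -1.8 71. ] yaw y 0.87 z axis [ 3.2e-03 -5.0e-04 -1.0e+00] F [-0.4 -0.4 -0.9]
```

View pics/crop4.png

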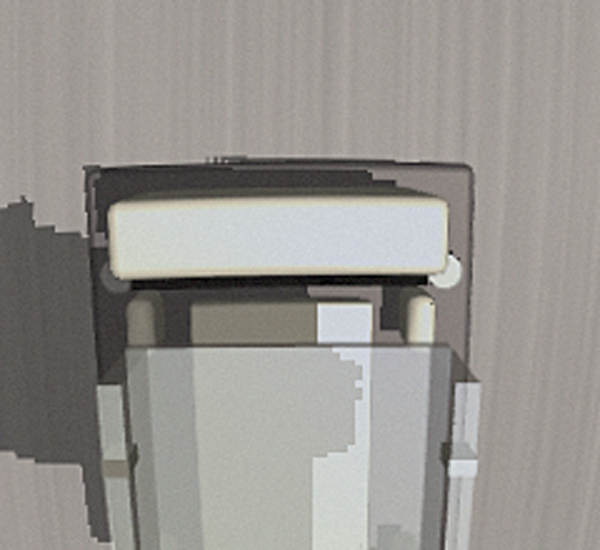

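The crop shows the held tray's front edge square to the wall, at crop (127–450, 346), between guides at (145,320) and (420,320). The bed's front edge is at (192–372, 300) and the end-wall top's near edge at (115–445, 277). Checking those in numbers.

Run:
```python
from h import *
d,s=load('s3'); T=rot(s["ee_rot"])
f=lambda x,y:(170+x/2.5,40+y/2.5)
for n,x,y,z in [("bed front L",192,300,.02),("bed front R",373,302,.02),("wall edge L",113,277,.062),("wall edge R",447,275,.062),("guide L in",163,300,.032),("guide R in",408,305,.032),("guide R out",436,305,.032),("tray floor L",127,347,s["position"][2]-.005),("tray floor R",450,345,s["position"][2]-.005),("tray top L",98,383,s["position"][2]+.023),("tray top R",482,381,s["position"][2]+.023)]:
    w=onz(ray(d,*f(x,y),s),z); b=R.from_euler('z',-1.5,degrees=True).as_matrix()@(w-[.5361,-.0253,0]); print(n,"bed frame mm",(b*1000).round(1))
```

```text
bed front L bed frame mm [-24.2  43.1  20. ]
bed front R bed frame mm [25.3 41.9 20. ]
wall edge L bed frame mm [-36.7  56.4  62. ]
wall edge R bed frame mm [37.3 55.8 62. ]
guide L in bed frame mm [-30.4  45.5  32. ]
guide R in bed frame mm [33.2 43.4 32. ]
guide R out bed frame mm [40.6 43.4 32. ]
tray floor L bed frame mm [-28.5  47.1  91. ]
tray floor R bed frame mm [32.6 46.8 91. ]
tray top L bed frame mm [-27.7  48.1 119. ]
tray top R bed frame mm [ 32.2  47.7 119. ]
```

```bash
python3 -m pendant '[{"dx":0.0026,"dy":-0.0017,"dz":0.005,"rx":0,"ry":0,"rz":0,"hand":0.05},{"dx":0,"dy":0,"dz":0.012,"rx":0,"ry":0,"rz":0,"hand":0.05},{"dx":0,"dy":0,"dz":0.012,"rx":0,"ry":0,"rz":0,"hand":0.05},{"dx":0,"dy":0,"dz":0.012,"rx":0,"ry":0,"rz":0,"hand":0.05},{"dx":0,"dy":0,"dz":0.005,"rx":0,"ry":0,"rz":0,"hand":0.05},{"dx":0,"dy":0,"dz":0,"rx":0,"ry":0,"rz":0,"hand":0.05},{"dx":0,"dy":0,"dz":0,"rx":0,"ry":0,"rz":0,"hand":0.05},{"dx":0,"dy":0,"dz":0,"rx":0,"ry":0,"rz":0,"hand":0.05}]'; python3 err.py .5361 -.0248 .025
```

```text
clock: 9.72
position: [0.5356, -0.0245, 0.049]
ee_rot: [0.001, 0.702, 0.712, 0.0]
contact_force: [0.3, -0.1, -0.9]
width: 0.0594
gripper_force: 33.3
pos [ 0.5356 -0.0245  0.049 ] tool shift mm [-0.3  0.4 24. ] yaw y 0.87 z axis [ 1.5e-03 -2.0e-04 -1.0e+00] F [ 0.3 -0.1 -0.9]
```

```bash
python3 -m pendant '[{"dx":0,"dy":0,"dz":0.006,"rx":0,"ry":0,"rz":0,"hand":0.05},{"dx":0,"dy":0,"dz":0.006,"rx":0,"ry":0,"rz":0,"hand":0.05},{"dx":0,"dy":0,"dz":0.005,"rx":0,"ry":0,"rz":0,"hand":0.05},{"dx":0,"dy":0,"dz":0.003,"rx":0,"ry":0,"rz":0,"hand":0.05},{"dx":0,"dy":0,"dz":0,"rx":0,"ry":0,"rz":0,"hand":0.05},{"dx":0,"dy":0,"dz":0,"rx":0,"ry":0,"rz":0,"hand":0.05}]'; python3 err.py .5361 -.0248 .025
```

```text
clock: 10.22
position: [0.5348, -0.0244, 0.0279]
ee_rot: [-0.0, 0.702, 0.712, -0.0]
contact_force: [0.2, -0.6, -1.3]
width: 0.0592
gripper_force: 33.4
pos [ 0.5348 -0.0244  0.0279] tool shift mm [-0.4  1.3  2.9] yaw y 0.87 z axis [-7.e-04  2.e-04 -1.e+00] F [ 0.2 -0.6 -1.3]
```

```bash
python3 -m pendant '[{"dx":0,"dy":0,"dz":0.001,"rx":0,"ry":0,"rz":0,"hand":0.05},{"dx":0,"dy":0,"dz":0.001,"rx":0,"ry":0,"rz":0,"hand":0.05},{"dx":0,"dy":0,"dz":0,"rx":0,"ry":0,"rz":0,"hand":0.05},{"dx":0,"dy":0,"dz":0,"rx":0,"ry":0,"rz":0,"hand":0.05}]'; python3 err.py .5361 -.0248 .025
```

```text
clock: 10.55
position: [0.535, -0.0244, 0.0264]
ee_rot: [0.0, 0.702, 0.712, 0.0]
contact_force: [0.7, 0.0, -1.2]
width: 0.0593
gripper_force: 33.4
pos [ 0.535  -0.0244  0.0264] tool shift mm [-0.4  1.1  1.4] yaw y 0.88 z axis [ 2.e-04  1.e-04 -1.e+00] F [ 0.7  0.  -1.2]
```

```bash
python3 -m pendant '[{"dx":0,"dy":0.0007,"dz":0.0007,"rx":0,"ry":0,"rz":0,"hand":0.05},{"dx":0,"dy":0,"dz":0,"rx":0,"ry":0,"rz":0,"hand":0.05},{"dx":0,"dy":0,"dz":0,"rx":0,"ry":0,"rz":0,"hand":0.05}]'; python3 err.py .5361 -.0248 .025
python3 -m pendant '[{"dx":0,"dy":0,"dz":0.0006,"rx":0,"ry":0,"rz":0,"hand":0.05},{"dx":0,"dy":0,"dz":0,"rx":0,"ry":0,"rz":0,"hand":0.05},{"dx":0,"dy":0,"dz":0,"rx":0,"ry":0,"rz":0,"hand":0.05}]'
```

```text
clock: 10.8
position: [0.5358, -0.0244, 0.0256]
ee_rot: [0.0, 0.702, 0.712, 0.0]
contact_force: [0.4, -0.2, -1.9]
width: 0.0592
gripper_force: 33.4
pos [ 0.5358 -0.0244  0.0256] tool shift mm [-0.4  0.3  0.6] yaw y 0.87 z axis [ 2.e-04  0.e+00 -1.e+00] F [ 0.4 -0.2 -1.9]
clock: 11.05
position: [0.5358, -0.0244, 0.0252]
ee_rot: [0.0, 0.702, 0.712, 0.0]
contact_force: [-0.9, -1.1, -0.6]
width: 0.059
gripper_force: 33.5
```

```bash
python3 -m pendant '[{"dx":0,"dy":0,"dz":0,"rx":0,"ry":0,"rz":0,"hand":0.062},{"dx":0,"dy":0,"dz":0,"rx":0,"ry":0,"rz":0,"hand":0.07},{"dx":0,"dy":0,"dz":0,"rx":0,"ry":0,"rz":0,"hand":0.085},{"dx":0,"dy":0,"dz":0,"rx":0,"ry":0,"rz":0,"hand":0.085},{"dx":0,"dy":0,"dz":0,"rx":0,"ry":0,"rz":0,"hand":0.085},{"dx":0,"dy":0,"dz":0,"rx":0,"ry":0,"rz":0,"hand":0.085},{"dx":0,"dy":0,"dz":0,"rx":0,"ry":0,"rz":0,"hand":0.085},{"dx":0,"dy":0,"dz":0,"rx":0,"ry":0,"rz":0,"hand":0.085}]'
python3 -m pendant '[{"dx":0,"dy":0,"dz":-0.005,"rx":0,"ry":0,"rz":0,"hand":0.085},{"dx":0,"dy":0,"dz":-0.015,"rx":0,"ry":0,"rz":0,"hand":0.085},{"dx":0,"dy":0,"dz":-0.03,"rx":0,"ry":0,"rz":0,"hand":0.085},{"dx":0,"dy":0,"dz":-0.035,"rx":0,"ry":0,"rz":0,"hand":0.085},{"dx":-0.015,"dy":0,"dz":-0.035,"rx":0,"ry":0,"rz":0,"hand":0.085},{"dx":-0.025,"dy":0,"dz":-0.035,"rx":0,"ry":0,"rz":0,"hand":0.085},{"dx":-0.025,"dy":0,"dz":-0.025,"rx":0,"ry":0,"rz":0,"hand":0.085},{"dx":-0.015,"dy":0,"dz":-0.01,"rx":0,"ry":0,"rz":0,"hand":0.085},{"dx":0,"dy":0,"dz":0,"rx":0,"ry":0,"rz":0,"hand":0.085},{"dx":0,"dy":0,"dz":0,"rx":0,"ry":0,"rz":0,"hand":0.085},{"dx":0,"dy":0,"dz":0,"rx":0,"ry":0,"rz":0,"hand":0.085}]'
python3 - <<'E'
from h import *
d,s=snap('p1'); B=R.from_euler('z',1.3,degrees=True).as_matrix()
print({n:np.round(project(d,B@np.array(p)+[.5363,-.0248,0],s)).tolist() for n,p in dict(c=(0,0,.024),wallLf=(-.03,.05,.048),wallLb=(-.03,-.05,.048),wallRf=(.03,.05,.048),wallRb=(.03,-.05,.048)).items()})
g=cv2.cvtColor(d["frame"],cv2.COLOR_RGB2GRAY)
def row(y,z=.048):  # bright profile across x at bed y
    o=""
    for x in range(-44,45): 
        u,v=project(d,B@np.array([x/1000,y,z])+[.5363,-.0248,0],s); o+=f"{int(cv2.getRectSubPix(g,(1,1),(u,v))[0,0])//10:02d} "
    print("x -44..44 @y",y,o)
row(0.02);row(-.02)
for x in (-.028,.028):
    o=""
    for y in list(range(-60,-40))+[999]+list(range(40,62)):
        if y==999:o+="| ";continue
        u,v=project(d,B@np.array([x,y/1000,.048])+[.5363,-.0248,0],s); o+=f"{int(cv2.getRectSubPix(g,(1,1),(u,v))[0,0])//10:02d} "
    print("y -60..-41|40..61 @x",x,o)
E
```

```text
clock: 11.72
position: [0.5357, -0.0244, 0.025]
ee_rot: [0.0, 0.702, 0.712, 0.0]
contact_force: [0.0, 0.2, -0.2]
width: 0.0851
gripper_force: 0.0
clock: 12.63
position: [0.5359, -0.1027, 0.213]
ee_rot: [-0.001, 0.702, 0.712, -0.0]
contact_force: [-0.7, -0.1, -0.7]
width: 0.0851
gripper_force: 0.0
{'c': [288.0, 108.0], 'wallLf': [255.0, 57.0], 'wallLb': [257.0, 161.0], 'wallRf': [320.0, 57.0], 'wallRb': [319.0, 161.0]}
x -44..44 @y 0.02 10 10 10 10 10 11 09 06 05 06 06 05 05 06 13 16 18 18 15 13 15 17 17 18 18 17 18 17 17 17 17 17 17 17 18 18 17 18 18 17 18 17 18 17 17 17 17 18 18 17 17 17 18 17 17 18 18 18 18 18 18 17 17 18 18 17 17 14 12 13 18 19 18 16 13 11 11 12 11 11 11 11 11 11 11 11 11 12 11 
x -44..44 @y -0.02 10 10 10 10 10 10 11 07 05 05 06 05 05 06 16 15 18 18 14 13 15 16 17 17 17 17 17 17 17 17 17 17 18 17 17 17 18 18 17 17 17 17 17 18 18 17 18 17 17 18 17 18 17 17 17 17 17 17 17 17 17 18 17 17 17 18 17 15 12 13 18 19 18 16 12 11 11 11 11 11 11 11 11 11 11 11 11 11 11 
y -60..-41|40..61 @x -0.028 12 12 07 02 00 01 01 01 00 03 10 15 16 16 17 18 18 18 18 18 | 18 18 18 18 18 18 18 18 14 15 07 00 00 00 03 03 03 09 16 19 20 20 
y -60..-41|40..61 @x 0.028 21 21 18 01 02 02 01 01 00 00 12 15 17 17 17 17 17 17 17 17 | 16 16 16 16 18 18 18 17 15 14 08 00 00 01 02 02 02 07 14 19 20 20
```

The tray measures flat and centred: side walls at x -30/+30, ends at y -50/+49.5 mm in the bed frame, wall tops at z=48. Next is the lever: move beside the knob with closed fingers.

```bash
python3 -m pendant '[{"dx":0,"dy":0.02,"dz":0,"rx":0,"ry":0,"rz":4,"hand":0},{"dx":0,"dy":0.025,"dz":0,"rx":0,"ry":0,"rz":4,"hand":0},{"dx":0,"dy":0.03,"dz":0,"rx":0,"ry":0,"rz":0,"hand":0},{"dx":0,"dy":0.02,"dz":0,"rx":0,"ry":0,"rz":0,"hand":0},{"dx":0,"dy":0,"dz":0,"rx":0,"ry":0,"rz":0,"hand":0},{"dx":0,"dy":0,"dz":0,"rx":0,"ry":0,"rz":0,"hand":0},{"dx":0,"dy":0,"dz":0,"rx":0,"ry":0,"rz":0,"hand":0},{"dx":0,"dy":0,"dz":0,"rx":0,"ry":0,"rz":0,"hand":0}]'; python3 err.py .6327 -.1174 .07
python3 - <<'E'
from h import *
d,s=snap('k1')
for p in [(.6284,-.1511,.09),(.5391,-.1398,.062)]:print(np.round(project(d,p,s),1))
# dark knob: scene and side
for n,box in (("scene",(222,198,242,222)),("side",(312,222,334,248))):
    e=manip.get_image(n); g=cv2.cvtColor(e["frame"],cv2.COLOR_RGB2GRAY); x0,y0,x1,y1=box
    m=(g[y0:y1,x0:x1]<45).astype(np.uint8); k=np.argwhere(m); print(n,len(k),k.min(0)[::-1]+[x0,y0],k.max(0)[::-1]+[x0,y0],k.mean(0)[::-1]+[x0,y0], [onz(ray(e,*(k.mean(0)[::-1]+[x0,y0])),.075).round(4)])
# s1 blob
e,t=load('s1'); g=cv2.cvtColor(e["frame"],cv2.COLOR_RGB2GRAY)[110:165,395:460]; m=(g<40).astype(np.uint8)
n,l,st,c=cv2.connectedComponentsWithStats(m); i=1+st[1:,4].argmax(); r=cv2.minAreaRect(np.argwhere(l==i)[:,::-1].astype(np.float32)); print("s1",st[i],c[i]+[395,110],r, cv2.boxPoints(r)+[395,110])
E
```

```text
clock: 13.35
position: [0.6302, -0.11, 0.2133]
ee_rot: [-0.001, 0.749, 0.662, -0.001]
contact_force: [-0.9, 0.6, 0.8]
width: 0.0001
gripper_force: 0.0
pos [ 0.6302 -0.11    0.2133] tool shift mm [ -7.1   3.8 143.3] yaw y -7.09 z axis [-2.1e-03  8.0e-04 -1.0e+00] F [-0.9  0.6  0.8]
[289.6 245. ]
[199.7 232.2]
scene 24 [229 207] [232 213] [230.375 210.125] [array([ 0.6316, -0.15  ,  0.075 ])]
side 42 [322 229] [325 240] [323.47619048 234.35714286] [array([ 0.6258, -0.1571,  0.075 ])]
s1 [ 20  16  26  20 315] [426.42857143 135.23174603] ((31.968324661254883, 24.98868751525879), (26.570573806762695, 15.471473693847656), 19.653823852539062) [[411.85520172 137.80542755]
 [417.05882263 123.2352953 ]
 [442.0814476  132.17194748]
 [436.87782669 146.74208069]]
```

```bash
python3 -m pendant '[{"dx":-0.004,"dy":0.002,"dz":0.015,"rx":0,"ry":0,"rz":0,"hand":0},{"dx":0,"dy":0,"dz":0.03,"rx":0,"ry":0,"rz":0,"hand":0},{"dx":0,"dy":0,"dz":0.03,"rx":0,"ry":0,"rz":0,"hand":0},{"dx":0,"dy":0,"dz":0.03,"rx":0,"ry":0,"rz":0,"hand":0},{"dx":0,"dy":0,"dz":0.025,"rx":0,"ry":0,"rz":0,"hand":0},{"dx":0,"dy":0,"dz":0.013,"rx":0,"ry":0,"rz":0,"hand":0},{"dx":0,"dy":0,"dz":0,"rx":0,"ry":0,"rz":0,"hand":0},{"dx":0,"dy":0,"dz":0,"rx":0,"ry":0,"rz":0,"hand":0},{"dx":0,"dy":0,"dz":0,"rx":0,"ry":0,"rz":0,"hand":0}]'; python3 err.py .6327 -.1174 .07
```

```text
clock: 14.25
position: [0.6338, -0.1154, 0.0724]
ee_rot: [0.001, 0.75, 0.662, 0.001]
contact_force: [0.1, -0.0, 0.0]
width: 0.0001
gripper_force: 0.0
pos [ 0.6338 -0.1154  0.0724] tool shift mm [-2.1 -0.9  2.4] yaw y -7.13 z axis [ 2.5e-03 -6.0e-04 -1.0e+00] F [ 0.1 -0.   0. ]
```

```bash
cat > lev.py <<'E'
from h import *
s=manip.get_state();T=rot(s["ee_rot"]);q=(s["position"]-[.5391,-.1398,0])[:2]
y=np.degrees(np.arctan2(T[1,1],T[0,1])); c=T[:2,:2].T@q
print(f"clock {s['clock']:.2f} z {s['position'][2]:.4f} yaw {y:.1f} tcp in tool axes from pivot: x(tang) {c[0]*1000:.1f} y(rad) {c[1]*1000:.1f}  force tool",(T.T@s["contact_force"]).round(1), "bed-rel cw rad of face",round(np.radians(1.4-y),3))
E
python3 -m pendant '[{"dx":-0.006,"dy":-0.001,"dz":0.0015,"rx":0,"ry":0,"rz":0,"hand":0},{"dx":-0.006,"dy":0,"dz":0,"rx":0,"ry":0,"rz":0,"hand":0},{"dx":-0.004,"dy":0,"dz":0,"rx":0,"ry":0,"rz":0,"hand":0},{"dx":0,"dy":0,"dz":0,"rx":0,"ry":0,"rz":0,"hand":0},{"dx":0,"dy":0,"dz":0,"rx":0,"ry":0,"rz":0,"hand":0}]';python3 lev.py
python3 -m pendant '[{"dx":-0.0063,"dy":0.0011,"dz":0,"rx":0,"ry":0,"rz":4,"hand":0},{"dx":-0.0063,"dy":0.0011,"dz":0,"rx":0,"ry":0,"rz":4,"hand":0},{"dx":-0.0063,"dy":0.0011,"dz":0,"rx":0,"ry":0,"rz":4,"hand":0},{"dx":0,"dy":0,"dz":0,"rx":0,"ry":0,"rz":0,"hand":0}]';python3 lev.py
```

```text
clock: 14.67
position: [0.6301, -0.1314, 0.0699]
ee_rot: [0.0, 0.75, 0.661, 0.0]
contact_force: [0.4, -0.1, -0.2]
width: 0.0002
gripper_force: 0.0
clock 14.67 z 0.0699 yaw -7.2 tcp in tool axes from pivot: x(tang) 19.7 y(rad) 89.2  force tool [-0.   0.4  0.2] bed-rel cw rad of face 0.15
clock: 15.0
position: [0.6297, -0.1495, 0.0694]
ee_rot: [-0.001, 0.815, 0.579, 0.001]
contact_force: [0.8, 2.8, 0.0]
width: -0.0002
gripper_force: 1.5
clock 15.00 z 0.0694 yaw -19.3 tcp in tool axes from pivot: x(tang) 20.7 y(rad) 88.8  force tool [ 2.9 -0.1  0. ] bed-rel cw rad of face 0.361
```

```bash
python3 -m pendant '[{"dx":-0.0063,"dy":0.0012,"dz":0,"rx":0,"ry":0,"rz":4,"hand":0},{"dx":-0.0063,"dy":0.0012,"dz":0,"rx":0,"ry":0,"rz":4,"hand":0},{"dx":-0.0063,"dy":0.0012,"dz":0,"rx":0,"ry":0,"rz":4,"hand":0},{"dx":-0.0063,"dy":0.0012,"dz":0,"rx":0,"ry":0,"rz":4,"hand":0}]';python3 lev.py
python3 -m pendant '[{"dx":-0.0063,"dy":0.0012,"dz":0,"rx":0,"ry":0,"rz":4,"hand":0},{"dx":-0.0063,"dy":0.0012,"dz":0,"rx":0,"ry":0,"rz":4,"hand":0},{"dx":-0.0063,"dy":0.0012,"dz":0,"rx":0,"ry":0,"rz":4,"hand":0}]';python3 lev.py
```

```text
clock: 15.33
position: [0.6245, -0.1724, 0.0696]
ee_rot: [-0.001, 0.888, 0.46, 0.002]
contact_force: [3.1, 7.2, -0.4]
width: 0.0004
gripper_force: 3.7
clock 15.33 z 0.0696 yaw -35.2 tcp in tool axes from pivot: x(tang) 22.7 y(rad) 88.5  force tool [ 7.7 -1.6  0.4] bed-rel cw rad of face 0.64
clock: 15.58
position: [0.6162, -0.1891, 0.0699]
ee_rot: [-0.001, 0.931, 0.364, 0.003]
contact_force: [4.7, 8.2, 0.5]
width: 0.0002
gripper_force: 4.3
clock 15.58 z 0.0699 yaw -47.3 tcp in tool axes from pivot: x(tang) 23.2 y(rad) 88.5  force tool [ 9.1 -2.9 -0.5] bed-rel cw rad of face 0.849
```

```bash
python3 -m pendant '[{"dx":-0.0063,"dy":0.0012,"dz":0,"rx":0,"ry":0,"rz":4,"hand":0},{"dx":-0.0063,"dy":0.0012,"dz":0,"rx":0,"ry":0,"rz":4,"hand":0},{"dx":-0.0063,"dy":0.0012,"dz":0,"rx":0,"ry":0,"rz":4,"hand":0}]';python3 lev.py
python3 -m pendant '[{"dx":-0.0063,"dy":0.0012,"dz":0,"rx":0,"ry":0,"rz":4,"hand":0},{"dx":-0.0063,"dy":0.0012,"dz":0,"rx":0,"ry":0,"rz":4,"hand":0},{"dx":-0.0063,"dy":0.0012,"dz":0,"rx":0,"ry":0,"rz":4,"hand":0}]';python3 lev.py
```

```text
clock: 15.83
position: [0.6046, -0.2039, 0.0701]
ee_rot: [-0.001, 0.964, 0.265, 0.004]
contact_force: [6.3, 6.3, 0.2]
width: -0.0
gripper_force: 4.5
clock 15.83 z 0.0701 yaw -59.3 tcp in tool axes from pivot: x(tang) 23.5 y(rad) 88.5  force tool [ 8.6 -2.3 -0.1] bed-rel cw rad of face 1.059
clock: 16.08
position: [0.5899, -0.2162, 0.0704]
ee_rot: [-0.001, 0.987, 0.163, 0.004]
contact_force: [7.3, 6.1, 1.4]
width: 0.0001
gripper_force: 4.1
clock 16.08 z 0.0704 yaw -71.3 tcp in tool axes from pivot: x(tang) 23.6 y(rad) 88.7  force tool [ 8.9 -3.4 -1.4] bed-rel cw rad of face 1.268
```

```bash
python3 -m pendant '[{"dx":-0.0063,"dy":0.0012,"dz":0,"rx":0,"ry":0,"rz":4,"hand":0},{"dx":-0.0063,"dy":0.0012,"dz":0,"rx":0,"ry":0,"rz":4,"hand":0}]';python3 lev.py
python3 -m pendant '[{"dx":-0.0047,"dy":0.0009,"dz":0,"rx":0,"ry":0,"rz":3,"hand":0},{"dx":-0.0047,"dy":0.0009,"dz":0,"rx":0,"ry":0,"rz":3,"hand":0}]';python3 lev.py
python3 -m pendant '[{"dx":-0.0047,"dy":0.0009,"dz":0,"rx":0,"ry":0,"rz":3,"hand":0},{"dx":-0.0047,"dy":0.0009,"dz":0,"rx":0,"ry":0,"rz":3,"hand":0}]';python3 lev.py
```

```text
clock: 16.25
position: [0.5784, -0.2227, 0.0705]
ee_rot: [-0.0, 0.996, 0.094, 0.004]
contact_force: [7.0, 4.9, 1.1]
width: 0.0002
gripper_force: 3.3
clock 16.25 z 0.0705 yaw -79.3 tcp in tool axes from pivot: x(tang) 23.2 y(rad) 88.7  force tool [ 7.8 -3.5 -1. ] bed-rel cw rad of face 1.408
clock: 16.42
position: [0.5688, -0.2265, 0.0705]
ee_rot: [-0.0, 0.999, 0.042, 0.003]
contact_force: [3.9, 3.9, 2.2]
width: -0.0001
gripper_force: 2.3
clock 16.42 z 0.0705 yaw -85.2 tcp in tool axes from pivot: x(tang) 22.3 y(rad) 88.9  force tool [ 4.2 -3.5 -2.1] bed-rel cw rad of face 1.511
clock: 16.58
position: [0.559, -0.2295, 0.0705]
ee_rot: [0.0, 1.0, -0.01, 0.003]
contact_force: [3.3, 1.1, 1.7]
width: 0.0004
gripper_force: 1.4
clock 16.58 z 0.0705 yaw -91.2 tcp in tool axes from pivot: x(tang) 21.7 y(rad) 89.3  force tool [ 3.3 -1.1 -1.7] bed-rel cw rad of face 1.616
```

```bash
python3 -m pendant '[{"dx":-0.0031,"dy":0.0006,"dz":0,"rx":0,"ry":0,"rz":2,"hand":0},{"dx":-0.0031,"dy":0.0006,"dz":0,"rx":0,"ry":0,"rz":2,"hand":0}]';python3 lev.py
python3 -m pendant '[{"dx":-0.0031,"dy":0.0006,"dz":0,"rx":0,"ry":0,"rz":2,"hand":0}]';python3 lev.py
python3 -m pendant '[{"dx":-0.0031,"dy":0.0006,"dz":0,"rx":0,"ry":0,"rz":2,"hand":0}]';python3 lev.py
```

```text
clock: 16.75
position: [0.5518, -0.2309, 0.0702]
ee_rot: [0.001, 0.999, -0.044, 0.001]
contact_force: [1.1, -0.4, 1.0]
width: 0.0001
gripper_force: 0.6
clock 16.75 z 0.0702 yaw -95.1 tcp in tool axes from pivot: x(tang) 20.7 y(rad) 89.6  force tool [ 1.2  0.3 -0.9] bed-rel cw rad of face 1.684
clock: 16.83
position: [0.5482, -0.2312, 0.07]
ee_rot: [0.001, 0.998, -0.062, 0.001]
contact_force: [0.0, -1.0, 0.4]
width: 0.0001
gripper_force: 0.2
clock 16.83 z 0.0700 yaw -97.1 tcp in tool axes from pivot: x(tang) 20.3 y(rad) 89.6  force tool [ 0.2  1.  -0.4] bed-rel cw rad of face 1.719
clock: 16.92
position: [0.5446, -0.2313, 0.0698]
ee_rot: [0.0, 0.997, -0.079, 0.0]
contact_force: [-0.4, 0.0, -0.9]
width: -0.0001
gripper_force: 0.0
clock 16.92 z 0.0698 yaw -99.1 tcp in tool axes from pivot: x(tang) 19.8 y(rad) 89.5  force tool [-0.3  0.   0.9] bed-rel cw rad of face 1.754
```

```bash
python3 -m pendant '[{"dx":0,"dy":0,"dz":0,"rx":0,"ry":0,"rz":0,"hand":0},{"dx":0,"dy":0,"dz":0,"rx":0,"ry":0,"rz":0,"hand":0},{"dx":0,"dy":0,"dz":0,"rx":0,"ry":0,"rz":0,"hand":0}]';python3 lev.py
python3 -m pendant '[{"dx":0.006,"dy":0,"dz":0,"rx":0,"ry":0,"rz":0,"hand":0},{"dx":0.008,"dy":0,"dz":0,"rx":0,"ry":0,"rz":0,"hand":0},{"dx":0.01,"dy":0,"dz":0,"rx":0,"ry":0,"rz":0,"hand":0},{"dx":0,"dy":0,"dz":-0.03,"rx":0,"ry":0,"rz":0,"hand":0},{"dx":0,"dy":0,"dz":-0.035,"rx":0,"ry":0,"rz":0,"hand":0},{"dx":0,"dy":0,"dz":-0.035,"rx":0,"ry":0,"rz":0,"hand":0},{"dx":0.02,"dy":0,"dz":-0.035,"rx":0,"ry":0,"rz":0,"hand":0},{"dx":0.03,"dy":0,"dz":0,"rx":0,"ry":0,"rz":0,"hand":0},{"dx":0.03,"dy":0,"dz":0,"rx":0,"ry":0,"rz":0,"hand":0},{"dx":0.03,"dy":0,"dz":0,"rx":0,"ry":0,"rz":0,"hand":0},{"dx":0,"dy":0,"dz":0,"rx":0,"ry":0,"rz":0,"hand":0},{"dx":0,"dy":0,"dz":0,"rx":0,"ry":0,"rz":0,"hand":0}]'
python3 - <<'E'
from h import *
from scipy.spatial import cKDTree
# knob: dark blobs in scene+side near the stand
P={}
for n in ("scene","side"):
    e=manip.get_image(n); cv2.imwrite(f"pics/{n}9.png",e["frame"][:,:,::-1]); g=cv2.cvtColor(e["frame"],cv2.COLOR_RGB2GRAY)
    m=(g<45).astype(np.uint8); k,l,st,c=cv2.connectedComponentsWithStats(m)
    for i in range(1,k):
        if 8<=st[i,4]<200:
            w=onz(ray(e,*c[i]),.076)
            if abs(w[0]-.54)<.13 and -.3<w[1]<.05: q=w[:2]-[.5391,-.1398]; print(n,st[i],c[i].round(1),w.round(3),"r",np.hypot(*q).round(3),"cw rad",np.radians(1.4)-np.arctan2(q[1],q[0]))
E
```

```text
clock: 17.17
position: [0.5445, -0.2312, 0.0695]
ee_rot: [0.0, 0.997, -0.079, 0.0]
contact_force: [-0.2, 0.0, -0.9]
width: 0.0002
gripper_force: 0.0
clock 17.17 z 0.0695 yaw -99.0 tcp in tool axes from pivot: x(tang) 19.7 y(rad) 89.4  force tool [-0.2  0.   0.9] bed-rel cw rad of face 1.753
clock: 18.17
position: [0.6784, -0.2524, 0.203]
ee_rot: [-0.0, 0.997, -0.079, -0.0]
contact_force: [-0.5, 0.0, -0.4]
width: 0.0001
gripper_force: 0.0
scene [224 175   3   8  20] [224.9 178.4] [ 0.511 -0.22   0.076] r 0.085 cw rad 1.9367248019851648
scene [261 196   5  10  14] [263.3 200.8] [ 0.561 -0.062  0.076] r 0.081 cw rad -1.2765964575908726
side [271 210  19  10  84] [280.4 214.5] [ 0.523 -0.027  0.076] r 0.114 cw rad -1.686809366199874
side [286 247   5  13  56] [287.9 252.9] [ 0.504 -0.23   0.076] r 0.097 cw rad 1.9714962382825938
```

Run:
```python
from h import *
d,s=snap('f1'); B=R.from_euler('z',1.3,degrees=True).as_matrix(); g=cv2.cvtColor(d["frame"],cv2.COLOR_RGB2GRAY)
def px(p): 
    u,v=project(d,B@np.array(p)+[.5363,-.0248,0],s); return f"{int(cv2.getRectSubPix(g,(1,1),(u,v))[0,0])//10:02d}" if 0<u<559 and 0<v<419 else "--"
print(project(d,[.5363,-.0248,.048],s))
print("x-44..44",*[px((x/1000,0.01,.048)) for x in range(-44,45)])
for X in (-.028,.028): print("y-60..-41|40..61",*[px((X,y/1000,.048)) for y in range(-60,-40)],"|",*[px((X,y/1000,.048)) for y in range(40,62)])
```

```text
(np.float64(128.11391628818896), np.float64(324.5975146122531))
x-44..44 01 00 03 09 14 16 16 15 16 16 15 15 16 17 19 19 20 16 12 10 09 10 10 09 09 09 09 09 09 09 08 11 15 15 15 15 15 15 15 15 17 17 17 18 17 18 18 18 17 17 18 18 17 17 17 18 17 17 17 18 18 18 18 17 17 17 18 17 17 19 20 20 20 19 14 14 14 14 14 14 14 14 14 14 14 14 14 12 10
y-60..-41|40..61 01 01 01 01 02 02 01 01 01 01 01 01 01 01 01 01 02 02 02 02 | 19 18 18 18 18 14 12 13 13 13 14 15 10 04 02 00 01 01 01 01 01 01
y-60..-41|40..61 08 07 08 08 08 09 10 11 11 11 10 08 03 00 00 07 14 20 20 21 | 20 15 13 13 13 13 13 13 14 14 15 14 10 05 01 00 00 00 00 00 00 00
```

The tray is clamped home: x is -31 to +30 mm and its front end is at y≈52 against the gasket. The lever sits about 0.3 rad past dead centre. Handing in.

```bash
python3 -c "
from rig import manip
print(manip.sign_off())"
```

```text
the job is handed in; nothing more can be done
None
```

The tray lies flat in the stand against the end wall and the cam lever holds itself clamped about 0.3 rad past dead centre; I handed the job in at about 18 s, and no verdict was shown.

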